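Close the storage tubs and stand them on the ledge

ROBOT

A 6-joint arm with a two-finger parallel gripper is mounted at the origin on the work surface. World frame = base frame: x ahead of the robot, y to its left, z up, the work surface at z = 0. Lengths are in m, angles in rad, forces in N, time in s.
With the tool pointing down it reaches from about 0.25 to 0.775 m from the base axis. Payload 4 kg.
Tool frame: the origin (TCP) lies between the finger pads; the fingertips stand 25 mm ahead of it and the grasp point (between the pads) lies 6 mm ahead of it (robot.tip_reach is the z of the fingertips in the tool frame, in m); z points along the fingers, y is the line along which they close (so a half turn about z gives the same grasp; the last joint's range is limited). The gripper opens to 94 mm and grips with 3 to 60 N. Pads are 16 mm wide; open, the fingers measure 119 mm over their backs; the gripper's body (75 mm by 177 mm) begins 78 mm behind the grasp point.
Start: joints at [-1.228, 0.087, 1.371, -0, 1.684, -0.103], TCP at [0.237, -0.496, 0.231] pointing down, gripper open.
Joint ranges: [-3.1, 3.1], [-0.76, 2.03], [0.27, 2.55], [-1.08, 4.22], [0.17, 2.65], [-2.57, 2.57]. Speed limits (rad/s): [2.79, 2.79, 3.14, 3.14, 3.14, 3.14].

INTERFACE

Orientations are given as [roll, pitch, yaw] about the fixed x, y, z axes, in that order (R = Rz(yaw) Ry(pitch) Rx(roll)).
In Python, from bench import robot gives the robot as it stands. The module is installed in compiled form; this text tells all that it offers.
- The arm moves only by the shell command python3 -m handwheel 'ROWS'. ROWS is JSON, a list of rows, each a list of 3 entries, a list of its own where there are three numbers: the turn, a rotation vector about the world's x, y, z in units of 90 degrees (1.0 is 90 degrees), then the shift along the world's x, y, z in units of 0.05 m (1.0 is 0.05 m), then the closure, from 0 (fully open) to 1 (shut). A call has 1 to 5 rows; each row shifts and turns the commanded pose from where the row before left it; what a row does not reach is not made up. A row lasts 1/10 s, in which the tool goes at most 50 mm and 8.59 degrees, less where a joint would pass 70% of its speed; a pose out of reach is approached as far as the arm can. A call with a number of a shift or a turn outside -1 to 1 is refused whole. A call with a gripper value outside its range is refused whole. The fingers move at their own pace and stop on an object; the grip force is fixed at half the most. Time passes only in rows, so rows that do not move let the fingers close. It gives the time, the measured TCP pose, the force, the opening and the grip force at its end, in the units of the state.
- robot.get_obs(): the state, without advancing time (a new reading comes with each control period).
- robot.snapshot(name): name is "scene" or "top" or "wrist"; returns (picture, depth): 384x512x3 uint8, red, green, blue; 384x512 float32, m along the optical axis (not along the pixel's ray), 0 where there is no reading.
- robot.calibration(name): a dict with "mtx" (3x3 intrinsics, pixels), "extrinsics" (4x4, takes a point from camera to world coordinates); the wrist camera has in their place "hand_eye" (4x4, takes a point from camera to tool coordinates, whose origin is the TCP and whose axes are the flange's). Camera axes: x right, y down, z forward; pixel columns grow to the right and rows downward; lengths in m; the calibration is good to about 2 mm. A picture is of the moment at which its call begins: read the wrist's pose just before it. calibration takes no time and is no camera call.
- robot.close_job(): hands the job in; it is judged then, once.
Trained networks look in the newest picture that a camera, given by its name, has taken for a name from the list of things; names that differ only in an ending like _2 or _b are one class to them, and where a whole thing is asked for, a point or a joint stands for the part that bears it (a point fixed in the world has none). Each returns a list of dicts, best first, with "p" (0 to 1); they miss things now and then, are a little off and sometimes report something else, mostly with a low value. They report only what shows in the picture. A call takes as long as a camera call. They do not tell look-alikes from the thing itself.
- robot.boxes_of(query, camera): "bbox" ([left, top, right, bottom] in pixels, round what is visible of it).
The state is a dict: "time": time; "joint_positions": joint angles; "qvel": joint speeds; "joint_torque": joint torques, N m; "tool_pos": TCP position; "ee_rot": TCP orientation; "wrist_force": force on the tool from outside, world axes, zero at the start; "wrist_torque": the same for the moment, N m; "width": finger opening in m; "finger_force": force on a finger pad.
Only numpy, scipy, OpenCV 4.12 (cv2) and the standard library are available. Lean on these libraries where they do the work, as an engineer would, in place of code of your own. Each camera call takes 0.05 s, during which the arm holds its last target. There are 200 camera calls.

TASK

Put the little aluminium scoop into the blue tub, snap a yellow lid fully home on every tub on the counter, and stand all the closed tubs upright and at rest on the narrow bamboo ledge, centred across its board and not hanging past its ends. Any lid fits any tub; a spare lid may stay on the counter. Leave the other kitchen things where they are and let nothing fall to the floor.

Things in the scene. Friction and masses are not known exactly. Their poses are not given: they have to be found in the camera images.
- tub_blue: open rectangular plastic storage tub, blue; always there, 84 mm long (own x) by 58 mm wide (own y) by 56 mm high, walls and floor 3 mm; a round bead along the rim sticks out 3 mm further on all sides. About 0.1 kg. Origin: centre of the underside, z up. Symmetric under a half turn.
- tub_white: open rectangular plastic storage tub, white; may be absent, 84 mm long (own x) by 58 mm wide (own y) by 56 mm high, walls and floor 3 mm; a round bead along the rim sticks out 3 mm further on all sides. About 0.1 kg. Origin: centre of the underside, z up. Symmetric under a half turn.
- tub_grey: open rectangular plastic storage tub, grey; may be absent, 84 mm long (own x) by 58 mm wide (own y) by 56 mm high, walls and floor 3 mm; a round bead along the rim sticks out 3 mm further on all sides. About 0.1 kg. Origin: centre of the underside, z up. Symmetric under a half turn.
- lid_1: yellow snap lid, white rib and end tongues, right way up, 104 (own x) by 74 mm (own y), 70 g. Origin: centre of its underside, z up. Side skirts z 0 to 13 mm, plate 13 to 16, on top a grip rib 46 long (x), 14 wide (y), z 16 to 38 mm. Spring tongues at the x ends snap under a tub's rim bead. Lids are alike; each fits any tub, either way round, x along tub x, skirts with 2 mm play per side.
- lid_2: snap lid, same as lid_1. Set on a tub unsnapped, any lid's origin is about 53 mm above the tub's underside; pressing straight down with about 8 to 12 N snaps it home at 43 mm (plate on the rim). The tongues centre it in x if set within 3 mm. A snapped lid holds well enough to lift the tub by the rib.
- lid_3: snap lid, same as lid_1 and lid_2
- scoop: small aluminium scoop standing on its bowl: round cup of 30 mm diameter, 22 mm high, with a flat handle along own -x, 10 mm wide (y), from x=-13 to -41 mm, z=16 to 22 mm. Origin: centre of the cup's underside, z up. About 30 g.
- ledge: narrow raised bamboo ledge fixed to the counter: a board 44 mm deep (own x) and 360 mm long (own y) on two small feet, its top 80 mm above the counter. Origin: on the counter under its centre.
- ledge_top (a point): centre of the top face of the ledge's board; x across the board, y along it, z up
- salt_jar: bystander: small glass jar with wooden cap, 44 mm across, 65 mm high; origin at the centre of its underside
- pepper_tin: bystander: small steel tin with black cap, 44 mm across, 55 mm high; origin at the centre of its underside
Not all that is in view belongs to the job. What is shaped like the lid_1 but pink or red is not meant. What is meant by the scoop is not brown, and is the smaller of those in its own colour.

How it is judged:
By the outcome, as a careful person would: the job done as asked, in the order asked, and still so for the second after the job is handed in, with the robot touching nothing.
Of tub_white, tub_grey only 1 to 2 are there at a start; the rules pass over those that are not, and their reading is None.
At some moment in a run one of lid_1, lid_2, lid_3, scoop may be knocked a few centimetres aside while the robot is not near it.
Once in a run the grip may slacken for a moment while it holds something.
It also fails if it takes over 210 s, if anything falls off the work surface, if the arm or the gripper's body presses on something with over 40 N, if the wrist force passes 120 N, or if a joint passes its speed limit or range.

## Working session

There is one attempt and no reset: what is moved stays moved. The work goes in short steps, Python scripts to look and compute and a shell command to move; the robot and the scene stay as the last step left them, time stands still between calls to the robot, and variables do not carry over. Pictures are saved under pics/ and viewed, at most 14 in all, crops included, and the job is handed in when it is done.

```bash
mkdir -p pics
cat > h.py <<'E'
import numpy as np, cv2
from bench import robot
from scipy.spatial.transform import Rotation as R
def cam(name):
    c=robot.calibration(name); K=np.array(c["mtx"])
    if name=="wrist":
        o=robot.get_obs(); T=np.eye(4); T[:3,:3]=R.from_euler('xyz',o["ee_rot"]).as_matrix(); T[:3,3]=o["tool_pos"]
        return K,T@np.array(c["hand_eye"])
    return K,np.array(c["extrinsics"])
def snap(name):
    K,T=cam(name); im,d=robot.snapshot(name)
    v,u=np.mgrid[:d.shape[0],:d.shape[1]]
    P=np.stack([(u-K[0,2])/K[0,0]*d,(v-K[1,2])/K[1,1]*d,d],-1)@T[:3,:3].T+T[:3,3]
    P[d==0]=np.nan
    return im,d,P
def save(n,im): cv2.imwrite(f"pics/{n}.png",cv2.cvtColor(im,cv2.COLOR_RGB2BGR))
E
python3 - <<'E'
from h import *
for n in("top","scene"):
    im,d,P=snap(n); save(n+"0",im); np.savez(n+"0",im=im,d=d,P=P)
    for q in ["tub_blue","tub_white","tub_grey","lid_1","scoop","ledge","salt_jar","pepper_tin"]:
        for b in robot.boxes_of(q,n):
            x0,y0,x1,y1=map(int,b["bbox"]); p=P[(y0+y1)//2,(x0+x1)//2]
            print(n,q,round(b["p"],2),[x0,y0,x1,y1],p.round(3))
o=robot.get_obs();print(o["time"],o["tool_pos"],o["ee_rot"],o["width"])
E
```

```text
top tub_blue 0.95 [210, 191, 231, 221] [0.477 0.09  0.   ]
top tub_white 0.86 [125, 199, 154, 230] [0.458 0.361 0.001]
top tub_grey 0.41 [191, 138, 301, 170] [ 0.633 -0.004  0.076]
top lid_1 0.95 [303, 191, 329, 223] [ 0.461 -0.225  0.038]
top lid_1 0.91 [380, 160, 412, 194] [ 0.552 -0.493  0.036]
top lid_1 0.77 [364, 238, 400, 277] [ 0.295 -0.429  0.031]
top scoop 0.63 [132, 160, 145, 176] [0.614 0.367 0.002]
top scoop 0.54 [162, 161, 173, 185] [0.593 0.267 0.007]
top ledge 0.62 [188, 142, 298, 172] [0.624 0.006 0.075]
top salt_jar 0.54 [348, 155, 364, 170] [ 0.6   -0.357  0.065]
top pepper_tin 0.44 [315, 158, 332, 175] [ 0.592 -0.252  0.055]
scene tub_white 0.68 [316, 274, 359, 316] [0.445 0.344 0.003]
scene lid_1 0.93 [203, 158, 235, 179] [ 0.47  -0.224  0.017]
scene lid_1 0.93 [188, 137, 220, 162] [ 0.467 -0.337  0.02 ]
scene lid_1 0.76 [219, 114, 247, 130] [ 0.293 -0.438  0.01 ]
scene lid_1 0.74 [149, 127, 178, 142] [ 0.555 -0.487  0.024]
scene lid_1 0.71 [235, 181, 278, 209] [ 0.436 -0.049  0.021]
scene scoop 0.7 [302, 354, 325, 369] [0.598 0.443 0.001]
scene scoop 0.61 [259, 283, 288, 304] [0.586 0.266 0.026]
scene scoop 0.52 [271, 325, 291, 340] [0.625 0.357 0.019]
scene ledge 0.55 [170, 177, 241, 285] [0.654 0.044 0.078]
scene salt_jar 0.49 [159, 145, 172, 166] [ 0.605 -0.346  0.045]
scene pepper_tin 0.55 [176, 164, 187, 178] [ 0.596 -0.238  0.051]
scene pepper_tin 0.3 [314, 271, 360, 313] [0.438 0.337 0.002]
0.9 [ 0.23715472 -0.49626282  0.23051743] [3.14148226e+00 1.14247892e-05 4.45807287e-01] 0.09390246191216538
```

View pics/top0.png

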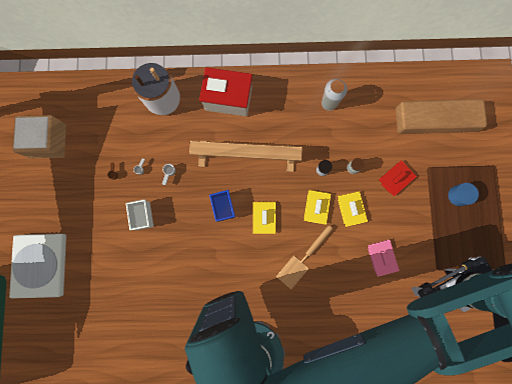

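View pics/scene0.png

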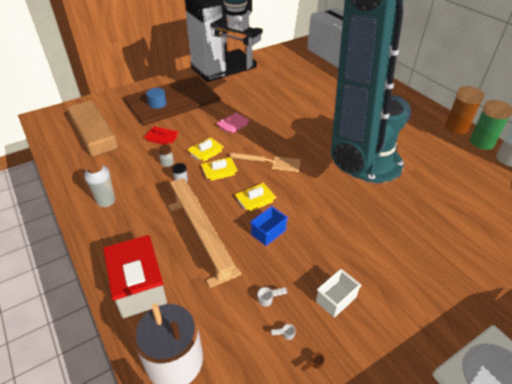

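The top view shows the blue tub at (222,206), the white tub at (138,215), and no grey tub. The yellow lids are at (264,217), (318,207) and (352,209). The small aluminium scoop is at (139,167), with the bigger one at (168,174) and a brown one at (113,170). The ledge is at (245,152).

```bash
cat >> h.py <<'E'
def rect(P,m):
    "minimum-area rectangle of masked points: centre xy, long side yaw(deg), sizes, median z"
    p=P[m]; p=p[np.isfinite(p).all(1)]
    (c,s,a)=cv2.minAreaRect((p[:,:2]*1000).astype(np.float32))
    if s[0]<s[1]: a+=90; s=s[::-1]
    return np.round(c,1),round((a+90)%180-90,1),np.round(s,1),round(float(np.percentile(p[:,2],90)),4),len(p)
def comps(m,minn=15):
    n,l,st,c=cv2.connectedComponentsWithStats(m.astype(np.uint8))
    return [l==i for i in range(1,n) if st[i,4]>=minn]
def masks(im,P):
    h=cv2.cvtColor(im,cv2.COLOR_RGB2HSV).astype(int); H,S,V=h[...,0],h[...,1],h[...,2]
    ws=(P[...,0]>.2)&(P[...,0]<.8)&(abs(P[...,1])<.7)&(P[...,2]<.2)
    return dict(yellow=(H>20)&(H<34)&(S>150)&(V>110)&ws&(P[...,2]>.006), blue=(H>105)&(H<130)&(S>120)&ws&(P[...,2]>.03),
      grey=(S<60)&(V>80)&ws&(P[...,2]>.008), high=(P[...,2]>.07)&(P[...,2]<.09)&ws)
E
python3 - <<'E'
from h import *
d=np.load("top0.npz")
for k,m in masks(d["im"],d["P"]).items():
    for c in comps(m): print(k,[int(q.mean()) for q in np.nonzero(c)[::-1]],*rect(d["P"],c))
print(robot.calibration("wrist")["hand_eye"].round(3) if hasattr(robot.calibration("wrist")["hand_eye"],'round') else robot.calibration("wrist")["hand_eye"], robot.calibration("wrist")["mtx"])
E
```

```text
yellow [316, 207] [ 463.3 -231.1] -12.0 [103.9  74.7] 0.0182 611
yellow [351, 208] [ 454.  -346.4] 11.5 [103.7  74.5] 0.0178 617
yellow [263, 217] [433.4 -54.6] -1.5 [102.6  69.5] 0.0182 627
blue [459, 195] [ 484.9 -680.6] 1.6 [64.3 37. ] 0.0709 237
blue [220, 204] [473.   79.4] 12.5 [89.2 62.5] 0.0572 178
grey [333, 101] [ 796.9 -294.1] -89.6 [36.8  5.8] 0.1148 99
grey [156, 106] [796.5 284.8] -89.6 [52.1  6.6] 0.1272 209
grey [234, 110] [792.8  34.4] 83.9 [82.3  7.4] 0.0734 182
grey [35, 132] [720.8 664. ] -0.2 [104.5  71.8] 0.099 722
grey [139, 166] [617.5 360.2] -7.7 [50.3 27.4] 0.0237 58
grey [350, 168] [ 585.6 -350.1] 38.0 [39.4 17.2] 0.0426 61
grey [166, 173] [585.6 259.8] -2.3 [68.4 36.3] 0.0303 102
grey [319, 171] [ 580.5 -242.9] 39.8 [31.1  7.8] 0.0472 31
grey [137, 214] [451.  349.5] 8.6 [89.3 63.7] 0.0568 394
grey [317, 206] [ 463.5 -233.4] -10.0 [48.5 19.5] 0.0395 71
grey [353, 208] [ 454.9 -350.6] 13.3 [44.4 23.6] 0.0395 84
grey [264, 216] [434.6 -56. ] -1.7 [42.8 13.4] 0.0402 68
grey [45, 265] [299.5 648.8] -0.1 [199.1 102.1] 0.0376 2200
high [333, 102] [ 797.3 -292.5] -88.3 [32.2  3.6] 0.088 20
high [232, 106] [792.   33.7] 79.9 [75.7  4.2] 0.0883 35
high [156, 107] [796.5 284.7] -87.7 [40.8  5.1] 0.0879 33
high [45, 137] [718.7 659. ] 0.1 [121.1  81.4] 0.0892 320
high [244, 150] [644.8  -1. ] 85.3 [360.2  45.8] 0.0819 1560
high [459, 198] [ 473.2 -671.9] -4.1 [25.3 13.1] 0.0727 17
[[ 0.001 -0.97  -0.243  0.07 ]
 [ 1.     0.001 -0.    -0.002]
 [ 0.001 -0.243  0.97  -0.155]
 [ 0.     0.     0.     1.   ]] [[268.38354869   0.         260.24363844]
 [  0.         268.38354869 192.53328363]
 [  0.           0.           1.        ]]
```

```bash
m="python3 -m handwheel"
python3 -m handwheel '[[[0,0,-0.09],[0.36,0.82,0],0],[[0,0,-0.09],[0.36,0.82,0],0],[[0,0,-0.09],[0.36,0.82,0],0],[[0,0,0],[0.36,0.82,0],0],[[0,0,0],[0.36,0.82,0],0]]' | tail -1
python3 -m handwheel '[[[0,0,0],[0.36,0.82,0],0],[[0,0,0],[0.36,0.82,0],0],[[0,0,0],[0.36,0.82,0],0],[[0,0,0],[0.36,0.82,0],0],[[0,0,0],[0.36,0.82,0],0]]' | tail -1
python3 -m handwheel '[[[0,0,0],[0.36,0.82,0],0],[[0,0,0],[0.36,0.82,0],0],[[0,0,0],[0.36,0.82,0],0],[[0,0,0],[0.36,0.82,0],0],[[0,0,0],[0.36,0.82,0],0]]' | tail -1
python3 -m handwheel '[[[0,0,0],[0.36,0.82,0],0],[[0,0,0],[0.36,0.82,0],0],[[0,0,0],[0.36,0.82,0],0],[[0,0,0],[0.36,0.82,0],0],[[0,0,0],[0.36,0.82,0],0]]'
cat >> h.py <<'E'
def look(tag,show=("yellow","blue","grey"),near=None,rad=150,minn=80,view=True):
    im,d,P=snap("wrist"); o=robot.get_obs()
    print("t",o["time"],"tcp",np.round(o["tool_pos"],4),"rot",np.round(o["ee_rot"],4),"w",round(o["width"],4),"F",np.round(o["wrist_force"],1))
    for k in show:
        for c in comps(masks(im,P)[k],minn):
            r=rect(P,c)
            if near is None or np.hypot(*(r[0]-near))<rad: print(k,[int(q.mean()) for q in np.nonzero(c)[::-1]],*r)
    save(tag,im); np.savez("last",im=im,d=d,P=P); return im,d,P
E
python3 -c "
from h import *
look('w1')"
```

```text
finger_force: 0.0
finger_force: 0.0
finger_force: 0.0
time: 2.9
tool_pos: [0.5977, 0.3255, 0.2304]
ee_rot: [3.141, -0.0, 0.022]
wrist_force: [0.7, -1.0, -0.2]
width: 0.094
finger_force: 0.0
t 2.95 tcp [0.5988 0.3319 0.2269] rot [-3.1376e+00  1.4000e-03  2.7200e-02] w 0.0941 F [ 0.2  2.6 -1.1]
blue [428, 246] [494.5  84.2] -73.5 [61.8 53.9] 0.0555 557
grey [300, 6] [797.6 285.7] -89.9 [45.8  4.8] 0.0578 603
grey [498, 17] [796.1  43.5] 80.0 [53.2  2.5] 0.0462 534
grey [237, 162] [616.7 354.6] -40.2 [54.5 28.2] 0.0235 297
grey [307, 185] [586.4 260.3] -3.1 [71.  37.2] 0.0297 571
grey [237, 255] [470.  352.7] -81.2 [64.2 55.1] 0.0565 934
grey [242, 309] [412.9 343.7] -88.7 [63.9 14.1] 0.0569 295
```

View pics/w1.png

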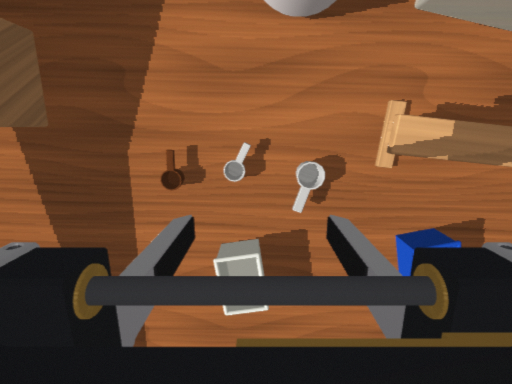

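The small scoop has its cup at (235,170) and its handle tip at (247,146). The brown scoop is at (171,178) and the larger one at (310,176).

```bash
python3 -m handwheel '[[[0,0,0],[0,0,0],0],[[0,0,0],[0,0,0],0]]' | head -3
cat >> h.py <<'E'
def scoop(near,rad=60):
    im,d,P=look("s",show=("grey",),near=np.array(near),rad=rad); m=masks(im,P)["grey"]
    for c in comps(m,60):
        p=P[c]; p=p[np.isfinite(p).all(1)&(p[:,2]>.012)][:,:2]*1000
        if np.hypot(*(p.mean(0)-near))>rad: continue
        from scipy.optimize import minimize
        # silhouette fit: disc r15 at cup, handle strip to -41
        best=None
        h=cv2.convexHull(p.astype(np.float32))[:,0]
        D=np.linalg.norm(h[:,None]-h[None],axis=-1); i,j=np.unravel_index(D.argmax(),D.shape)
        for a,b in((i,j),(j,i)):   # a= handle tip
            u=(h[b]-h[a])/D[a,b]; near_tip=p[np.linalg.norm(p-h[a],axis=1)<22]
            w=np.ptp((near_tip-h[a])@np.array([-u[1],u[0]]))
            if best is None or w<best[0]: best=(w,a,b)
        w,a,b=best; tip=h[a]; L=D[a,b]
        near_tip=p[np.linalg.norm(p-tip,axis=1)<22].mean(0); cupp=p[np.linalg.norm(p-h[b],axis=1)<22]
        far=p[np.linalg.norm(p-tip,axis=1)>28]; (cc,cr)=cv2.minEnclosingCircle(far.astype(np.float32))
        v=np.array(near_tip)-cc; print("scoop cup",np.round(cc,1),"r",round(cr,1),"handle mid",near_tip.round(1),"tip",tip.round(1),"handle dir deg",round(np.degrees(np.arctan2(v[1],v[0])),1),"L",round(float(L),1))
E
python3 -c "
from h import *
scoop([617,357])"
```

```text
time: 3.15
tool_pos: [0.597, 0.3233, 0.2301]
ee_rot: [3.14, 0.001, 0.022]
t 3.2 tcp [0.597  0.3228 0.2309] rot [ 3.1411e+00 -2.0000e-04  2.0900e-02] w 0.0938 F [-0.4 -0.3  0.7]
grey [235, 162] [618.2 357.1] -26.6 [54.6 28.5] 0.0232 296
scoop cup [606.6 362.9] r 14.5 handle mid [633.3 350.4] tip [641.9 343.4] handle dir deg -25.2 L 54.8
```

```bash
python3 -m handwheel '[[[0,0,0.095],[0.068,0.056,-0.2],0.3],[[0,0,0.095],[0.068,0.056,-0.2],0.5],[[0,0,0.095],[0.068,0.056,-0.2],0.5],[[0,0,0.095],[0.068,0.056,-0.2],0.5],[[0,0,0.095],[0.068,0.056,-0.2],0.5]]' | head -3
python3 -m handwheel '[[[0,0,0.095],[0.068,0.056,-0.2],0.5],[[0,0,0.095],[0.068,0.056,-0.2],0.5],[[0,0,0.095],[0.068,0.056,-0.2],0.5],[[0,0,0.095],[0.068,0.056,-0.2],0.5],[[0,0,0.095],[0.068,0.056,-0.2],0.5]]' | head -3
python3 -m handwheel '[[[0,0,0.095],[0,0,0],0.5],[[0,0,0.095],[0,0,0],0.5],[[0,0,0.095],[0,0,0],0.5],[[0,0,0.095],[0,0,0],0.5],[[0,0,0.095],[0,0,0],0.5]]' | head -3
python3 -m handwheel '[[[0,0,0.095],[0,0,0],0.5],[[0,0,0.095],[0,0,0],0.5],[[0,0,0.095],[0,0,0],0.5],[[0,0,0],[0,0,0],0.5],[[0,0,0],[0,0,0],0.5]]'
python3 -c "
from h import *
scoop([617,357])"
```

```text
time: 3.7
tool_pos: [0.6143, 0.3359, 0.1819]
ee_rot: [3.141, -0.002, 0.772]
time: 4.2
tool_pos: [0.6315, 0.35, 0.132]
ee_rot: [3.14, -0.001, 1.518]
time: 4.7
tool_pos: [0.6314, 0.3498, 0.1324]
ee_rot: [3.14, 0.001, 2.264]
time: 5.2
tool_pos: [0.6313, 0.3505, 0.1318]
ee_rot: [3.141, 0.001, 2.703]
wrist_force: [0.0, -0.6, 0.2]
width: 0.0468
finger_force: 0.0
t 5.25 tcp [0.6313 0.3508 0.1316] rot [3.1407e+00 8.0000e-04 2.7040e+00] w 0.0469 F [ 0.2 -0.3  1.7]
grey [259, 182] [618.6 357.9] -24.4 [55.  27.9] 0.0232 524
grey [202, 247] [610.  329.4] 44.2 [11.6  5. ] 0.1817 1239
grey [318, 247] [634.7 382.6] -89.3 [11.6  6.1] 0.1817 1222
grey [198, 316] [622.5 328.5] -25.6 [13.9  0.7] 0.199 194
grey [323, 316] [643.5 373.8] -24.3 [14.3  0.8] 0.1992 201
scoop cup [606.7 363.8] r 14.7 handle mid [633.6 350.7] tip [641.6 342.5] handle dir deg -25.9 L 55.2
scoop cup [0. 0.] r 0.0 handle mid [609.8 329.4] tip [615.8 331.8] handle dir deg 28.4 L 11.6
scoop cup [0. 0.] r 0.0 handle mid [634.9 383. ] tip [637.9 376.8] handle dir deg 31.1 L 11.6
scoop cup [0. 0.] r 0.0 handle mid [623.9 327.8] tip [628.8 325.4] handle dir deg 27.7 L 13.9
scoop cup [0. 0.] r 0.0 handle mid [645.1 373.1] tip [637.1 377. ] handle dir deg 30.0 L 14.3
```

View pics/s.png

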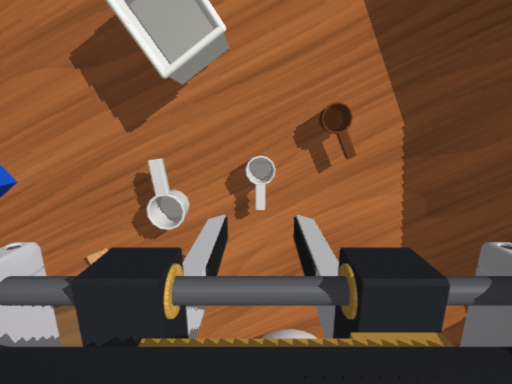

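The view shows the scoop between the fingers, cup at (261,170) and handle at (261,197), lined up.

```bash
python3 -m handwheel '[[[0,0,0],[0,0,-0.41],0.5],[[0,0,0],[0,0,-0.41],0.5],[[0,0,0],[0,0,-0.41],0.5],[[0,0,0],[0,0,-0.41],0.5],[[0,0,0],[0,0,-0.41],0.5]]' | head -3
python3 -m handwheel '[[[0,0,0],[0,0,0],0.5],[[0,0,0],[0,0,0],1],[[0,0,0],[0,0,0],1],[[0,0,0],[0,0,0],1],[[0,0,0],[0,0,0],1]]'
python3 -m handwheel '[[[0,0,0],[0,0,0],1],[[0,0,0],[0,0,0],1],[[0,0,0],[0,0,0],1]]'
```

```text
time: 5.75
tool_pos: [0.6312, 0.3514, 0.0276]
ee_rot: [3.141, 0.0, 2.705]
time: 6.25
tool_pos: [0.6313, 0.3518, 0.0284]
ee_rot: [3.141, 0.0, 2.707]
wrist_force: [0.2, -0.0, -0.1]
width: 0.0185
finger_force: 0.0
time: 6.55
tool_pos: [0.6312, 0.3518, 0.0282]
ee_rot: [3.141, 0.0, 2.708]
wrist_force: [0.1, 0.2, 1.2]
width: 0.0093
finger_force: 29.9
```

```bash
python3 -m handwheel '[[[0,0,0],[0,0,0.5],1],[[0,0,0],[0,0,0.7],1],[[0,0,0],[0,0,0.9],1],[[0,0,0],[0,0,0.9],1],[[0,0,0],[0,0,0],1]]'
python3 -m handwheel '[[[0,0,0.083],[-0.36,-0.675,0],1],[[0,0,0.083],[-0.36,-0.675,0],1],[[0,0,0.083],[-0.36,-0.675,0],1],[[0,0,0.083],[-0.36,-0.675,0],1],[[0,0,0.083],[-0.36,-0.675,0],1]]' | head -3
python3 -m handwheel '[[[0,0,0],[-0.36,-0.675,0],1],[[0,0,0],[-0.36,-0.675,0],1],[[0,0,0],[-0.36,-0.675,0],1],[[0,0,0],[0,0,0],1],[[0,0,0],[0,0,0],1]]'
python3 -c "
from h import *
im,d,P=look('w2',near=np.array([473,80]),rad=80)
np.set_printoptions(suppress=True)
m=masks(im,P)['blue']&(P[...,2]>.05)
for c in comps(m,200): print(rect(P,c))"
```

```text
time: 7.05
tool_pos: [0.6343, 0.3533, 0.1885]
ee_rot: [3.129, 0.011, 2.708]
wrist_force: [1.2, 0.3, 1.0]
width: 0.0096
finger_force: 29.9
time: 7.55
tool_pos: [0.5399, 0.1817, 0.177]
ee_rot: [-3.141, -0.001, -2.918]
time: 8.05
tool_pos: [0.4869, 0.0815, 0.1778]
ee_rot: [3.141, 0.0, -2.925]
wrist_force: [0.8, 0.6, -1.1]
width: 0.0097
finger_force: 29.9
t 8.1 tcp [0.4873 0.0821 0.1778] rot [ 3.1409e+00  3.0000e-04 -2.9238e+00] w 0.009 F [ 0.8  0.2 -0.9]
blue [259, 172] [473.8  80.4] 12.8 [88.3 63.2] 0.0569 1471
grey [260, 213] [480.   74.4] 31.9 [58.8 54.3] 0.1886 3178
(array([473.8,  80.4]), 12.8, array([88.3, 63.2]), 0.057, 1252)
```

View pics/w2.png

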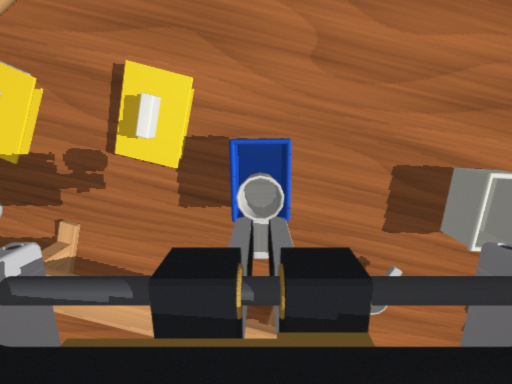

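The scoop is held above the tub: cup at (261,198), with the blue rim spanning x 231–291 and y 139–222. Both are lined up, so I'll lower it.

```bash
python3 -m handwheel '[[[0,0,0],[0,0.03,-0.6],1],[[0,0,0],[0,0,-0.6],1],[[0,0,0],[0,0,-0.6],1],[[0,0,0],[0,0,-0.6],1],[[0,0,0],[0,0,-0.45],1]]'
python3 -m handwheel '[[[0,0,0],[0,0,0],1],[[0,0,0],[0,0,0],0.8],[[0,0,0],[0,0,0],0.8],[[0,0,0],[0,0,0],0.8]]'
python3 -m handwheel '[[[0,0,0],[0,0,0.5],0.8],[[0,0,0],[0,0,0.7],0.8],[[0,0,0],[0,0,0.9],0.8],[[0,0,0],[0,0,0.9],0.6],[[0,0,0],[0,0,0],0.4]]'
python3 -c "
from h import *
im,d,P=look('w3',near=np.array([473,80]),rad=80)
np.savez('tub',im=im,P=P)"
```

```text
time: 8.6
tool_pos: [0.4867, 0.0846, 0.033]
ee_rot: [3.141, -0.002, -2.922]
wrist_force: [-0.1, 0.2, -0.2]
width: 0.0093
finger_force: 29.9
time: 9.0
tool_pos: [0.4885, 0.0836, 0.0372]
ee_rot: [-3.141, 0.003, -2.923]
wrist_force: [-1.0, 0.2, -0.7]
width: 0.019
finger_force: 0.0
time: 9.5
tool_pos: [0.4914, 0.0835, 0.195]
ee_rot: [-3.139, 0.017, -2.923]
wrist_force: [-0.3, 0.1, 0.7]
width: 0.0312
finger_force: 0.0
t 9.55 tcp [0.4898 0.0834 0.1913] rot [-3.1399  0.0112 -2.9236] w 0.0355 F [ 0.   0.1 -0.8]
blue [259, 174] [473.9  80.5] 12.5 [89.1 63.1] 0.0569 1774
grey [262, 167] [472.7  83.4] 12.5 [53.3 27.7] 0.0262 362
grey [225, 223] [486.4  61.4] -77.0 [10.4  1.4] 0.1979 229
grey [294, 223] [476.8 104.9] -72.6 [10.4  1.7] 0.1981 229
```

View pics/w3.png

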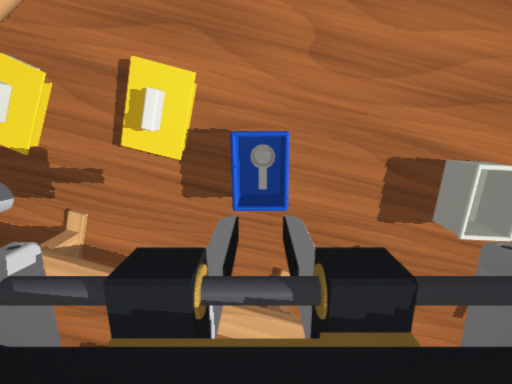

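The scoop is lying in the tub (cup (262,156), handle down to (263,188)). Next is the nearest lid, seen at (155,108).

```bash
python3 -m handwheel '[[[0,0,-0.078],[-0.27,-0.69,0],0.2],[[0,0,-0.078],[-0.27,-0.69,0],0.2],[[0,0,0],[-0.27,-0.69,0],0.2],[[0,0,0],[-0.27,-0.69,0],0.2],[[0,0,0],[0,0,0],0.2]]' |head -3
python3 -m handwheel '[[[0,0,0],[0,0,0],0.2],[[0,0,0],[0,0,0],0.2]]' | head -3
cat >> h.py <<'E'
def lid(near,tag="lid",rad=70):
    im,d,P=look(tag,show=()); M=masks(im,P)
    y=M["yellow"]; z0=None
    for c in comps(y,150):
        r=rect(P,c)
        if np.hypot(*(r[0]-near))<rad: print("lid plate",*r)
    g=(M["grey"]|((P[...,2]>.03)&(P[...,2]<.2)))&(np.hypot(P[...,0]*1000-near[0],P[...,1]*1000-near[1])<rad)
    for c in comps(g,40):
        r=rect(P,c); print("  rib?",*r)
    return im,d,P
E
python3 -c "
from h import *
lid([433,-55],'l1')"
```

```text
time: 10.05
tool_pos: [0.4314, -0.0576, 0.1846]
ee_rot: [-3.14, -0.002, 3.109]
time: 10.25
tool_pos: [0.4332, -0.054, 0.1851]
ee_rot: [3.141, -0.001, 3.115]
t 10.3 tcp [ 0.4333 -0.0538  0.1851] rot [ 3.1409e+00 -5.0000e-04  3.1160e+00] w 0.0751 F [-0.4  0.1 -0.1]
lid plate [434.5 -53.7] -1.4 [104.  74.] 0.0174 4360
  rib? [434.1 -53.7] -1.3 [45.5 14. ] 0.0391 493
  rib? [428.6 -91.9] 32.7 [21.4  9.7] 0.1973 779
  rib? [430.7 -12.2] -35.2 [21.5  9.9] 0.1973 778
```

```bash
python3 -m handwheel '[[[0,0,0],[0.02,0,-0.57],0.6],[[0,0,0],[0,0,-0.57],0.6],[[0,0,0],[0,0,-0.57],0.6],[[0,0,0],[0,0,-0.57],0.6],[[0,0,0],[0,0,-0.57],0.6]]' | head -3
python3 -m handwheel '[[[0,0,0],[0,0,0],0.6],[[0,0,0],[0,0,0],1],[[0,0,0],[0,0,0],1],[[0,0,0],[0,0,0],1],[[0,0,0],[0,0,0],1]]'
python3 -m handwheel '[[[0,0,0],[0,0,0],1],[[0,0,0],[0,0,0],1]]'
```

```text
time: 10.8
tool_pos: [0.4345, -0.0535, 0.0418]
ee_rot: [3.141, 0.0, 3.117]
time: 11.3
tool_pos: [0.4342, -0.0545, 0.0431]
ee_rot: [3.141, 0.0, 3.115]
wrist_force: [0.4, 0.9, -0.4]
width: 0.0136
finger_force: 30.0
time: 11.5
tool_pos: [0.4342, -0.0547, 0.0431]
ee_rot: [3.141, 0.0, 3.114]
wrist_force: [-0.8, 0.5, -0.6]
width: 0.014
finger_force: 30.0
```

```bash
python3 -m handwheel '[[[0,0,0],[0,0,0.4],1],[[0,0,0],[0,0,0.8],1],[[0,0,0],[0,0,0.8],1],[[0,0,0],[0,0,0.8],1],[[0,0,0],[0,0,0],1]]' | sed -n '2p;5p'
python3 -m handwheel '[[[0,0,0.039],[0.2,0.68,0],1],[[0,0,0.039],[0.2,0.68,0],1],[[0,0,0.039],[0.2,0.68,0],1],[[0,0,0.039],[0.2,0.68,0],1],[[0,0,0],[0,0,0],1]]' | sed -n '2p;5p'
python3 -m handwheel '[[[0,0,0],[0,0,0],1],[[0,0,0],[0,0,0],1]]'
python3 -c "
from h import *
lid([473,80],'l2'); robot.snapshot('top')"
```

```text
tool_pos: [0.4374, -0.0557, 0.1897]
width: 0.014
tool_pos: [0.474, 0.0843, 0.1814]
width: 0.0136
time: 12.7
tool_pos: [0.4736, 0.0804, 0.1822]
ee_rot: [-3.141, -0.002, -2.925]
wrist_force: [-0.3, 0.3, -1.1]
width: 0.0136
finger_force: 30.0
t 12.75 tcp [0.4737 0.0802 0.1824] rot [-3.1414e+00 -1.1000e-03 -2.9253e+00] w 0.0137 F [-0.  -1.2 -0.8]
lid plate [455.7  78.2] -77.5 [74.2 67.7] 0.1564 7298
lid plate [495.9  87.3] 12.4 [33.1 18.9] 0.1566 163
  rib? [467.2  80.8] 12.5 [92.  74.2] 0.1779 10227
```

View pics/l2.png

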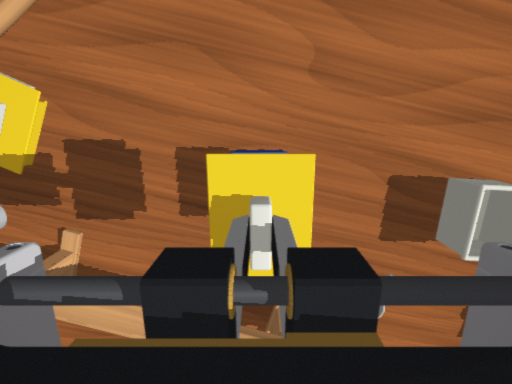

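The lid is held centred over the blue tub (plate spans x 208–315, and the tub edge shows at (260,151)). Lowering gently.

```bash
python3 -m handwheel '[[[0,0,0],[0,-0.01,-0.5],1],[[0,0,0],[0,0,-0.5],1],[[0,0,0],[0,0,-0.4],1],[[0,0,0],[0,0,0],1],[[0,0,0],[0,0,0],1]]' | sed -n '2,5p'
for i in 1 ; do python3 -m handwheel '[[[0,0,0],[0,0,-0.1],1],[[0,0,0],[0,0,-0.08],1],[[0,0,0],[0,0,-0.06],1],[[0,0,0],[0,0,0],1]]' | sed -n '2,5p'; done
python3 -m handwheel '[[[0,0,0],[0,0,-0.04],1],[[0,0,0],[0,0,0],1],[[0,0,0],[0,0,0],1]]' | sed -n '2,5p'
```

```text
tool_pos: [0.4741, 0.08, 0.1133]
ee_rot: [3.142, -0.0, -2.925]
wrist_force: [0.4, 0.3, 0.2]
width: 0.0136
tool_pos: [0.474, 0.0808, 0.1008]
ee_rot: [3.141, -0.0, -2.924]
wrist_force: [-0.4, 0.1, -1.1]
width: 0.0137
tool_pos: [0.4742, 0.0808, 0.099]
ee_rot: [3.142, 0.0, -2.923]
wrist_force: [-0.3, -0.4, -0.8]
width: 0.0135
```

```bash
python3 -m handwheel '[[[0,0,0],[0,0,-0.04],1],[[0,0,0],[0,0,-0.04],1],[[0,0,0],[0,0,0],1]]' | sed -n '2,5p'
python3 -m handwheel '[[[0,0,0],[0,0,-0.04],1],[[0,0,0],[0,0,-0.04],1],[[0,0,0],[0,0,0],1]]' | sed -n '2,5p'
python3 -m handwheel '[[[0,0,0],[0,0,-0.04],1],[[0,0,0],[0,0,0],1]]' | sed -n '2,5p'
```

```text
tool_pos: [0.4749, 0.0808, 0.0963]
ee_rot: [-3.141, 0.002, -2.923]
wrist_force: [-1.4, 0.6, 4.1]
width: 0.0137
tool_pos: [0.4743, 0.0806, 0.091]
ee_rot: [-3.141, 0.0, -2.923]
wrist_force: [-0.1, -0.4, 0.1]
width: 0.0138
tool_pos: [0.4734, 0.0807, 0.0878]
ee_rot: [3.141, -0.002, -2.924]
wrist_force: [-1.6, 0.9, -1.9]
width: 0.0135
```

```bash
python3 -m handwheel '[[[0,0,0],[0,0,-0.04],1],[[0,0,0],[0,0,0],1]]' | sed -n '2,5p'
python3 -m handwheel '[[[0,0,0],[0,0,-0.05],1],[[0,0,0],[0,0,0],1]]' | sed -n '2,5p'
python3 -m handwheel '[[[0,0,0],[0,0,-0.05],1],[[0,0,0],[0,0,0],1]]' | sed -n '2,6p'
python3 -c "
from h import *
lid([473,80],'l3')"
```

```text
tool_pos: [0.4736, 0.0808, 0.0862]
ee_rot: [3.141, -0.001, -2.924]
wrist_force: [0.7, 0.3, -2.4]
width: 0.0135
tool_pos: [0.4739, 0.0808, 0.086]
ee_rot: [3.141, -0.001, -2.923]
wrist_force: [-3.8, -0.5, 5.8]
width: 0.0136
tool_pos: [0.4739, 0.0808, 0.086]
ee_rot: [3.142, -0.0, -2.923]
wrist_force: [-9.4, -0.4, 18.6]
width: 0.0136
finger_force: 30.0
t 15.45 tcp [0.4739 0.0808 0.086 ] rot [-3.1415e+00  1.0000e-04 -2.9233e+00] w 0.0136 F [-10.2  -0.5  18.6]
lid plate [455.8  78.7] -77.3 [74.1 68.3] 0.0603 7328
lid plate [495.   87.7] 11.8 [35.6 19. ] 0.0605 188
  rib? [459.8  71.3] -25.4 [111.1 108.3] 0.1975 56661
```

The lid stopped rigidly at the snapped height (0.043). Releasing and going for the second lid.

```bash
python3 -m handwheel '[[[0,0,0],[0,0,0.08],1],[[0,0,0],[0,0,0],0.5],[[0,0,0],[0,0,0],0.5],[[0,0,0],[0,0,0],0.5],[[0,0,0],[0,0,0],0.5]]' | sed -n '2,6p'
python3 -m handwheel '[[[0,0,0],[0,0,0.4],0.5],[[0,0,0],[0,0,0.7],0.5],[[0,0,0],[0,0,0.8],0.5],[[0,0,-0.09],[-0.03,-0.78,0.3],0.4],[[0,0,-0.09],[-0.03,-0.78,0],0.4]]' | sed -n '2,5p'
python3 -m handwheel '[[[0,0,-0.09],[-0.03,-0.78,0],0.4],[[0,0,0],[-0.03,-0.78,0],0.4],[[0,0,0],[-0.03,-0.78,0],0.4],[[0,0,0],[-0.03,-0.78,0],0.4],[[0,0,0],[-0.03,-0.78,0],0.4]]' | sed -n '2,5p'
python3 -m handwheel '[[[0,0,0],[-0.03,-0.78,0],0.4],[[0,0,0],[0,0,0],0.4],[[0,0,0],[0,0,0],0.4],[[0,0,0],[0,0,0],0.4]]' | sed -n '1,5p'
python3 -c "
from h import *
lid([463,-231],'l4',120)"
```

```text
tool_pos: [0.474, 0.0807, 0.0855]
ee_rot: [3.141, -0.001, -2.924]
wrist_force: [0.2, 0.2, 0.7]
width: 0.0422
finger_force: 0.0
tool_pos: [0.473, 0.0024, 0.1997]
ee_rot: [-3.141, 0.007, 3.074]
wrist_force: [0.8, 0.5, 0.1]
width: 0.0554
tool_pos: [0.4634, -0.1938, 0.1958]
ee_rot: [3.141, -0.0, 2.935]
wrist_force: [0.8, -0.2, -0.2]
width: 0.0562
time: 17.35
tool_pos: [0.4622, -0.2304, 0.1958]
ee_rot: [3.141, -0.0, 2.936]
wrist_force: [-0.2, 0.4, 0.8]
width: 0.0565
t 17.4 tcp [ 0.4623 -0.2301  0.196 ] rot [ 3.141e+00 -1.000e-04  2.937e+00] w 0.0566 F [ 0.1 -0.7  1.2]
lid plate [ 464.9 -230.8] -11.6 [103.6  73.9] 0.0174 4124
lid plate [ 455.9 -346.3] 11.4 [103.7  74.6] 0.0173 3817
  rib? [ 464.  -230.7] -11.5 [44.6 12.2] 0.0392 425
  rib? [ 455.6 -344.9] 8.1 [46.1 14.3] 0.0391 524
  rib? [ 452.5 -257.6] 21.8 [21.3  9.3] 0.198 439
  rib? [ 464.8 -198.3] -45.1 [21.3  9.6] 0.1979 440
  rib? [ 575.3 -252.7] 78.6 [32.1  8.9] 0.0417 324
```

View pics/l4.png

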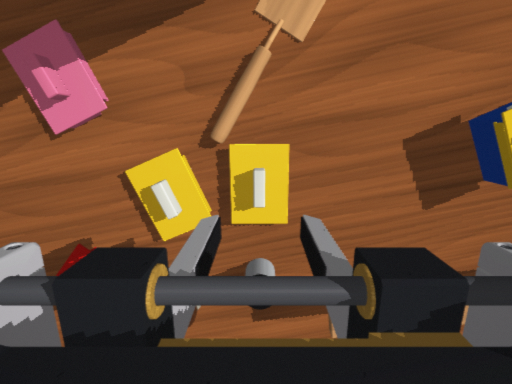

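The lid is at (259,187), square between the fingers. The spare is at (168,195), and the pink look-alike and red item are off to the left.

```bash
python3 -m handwheel '[[[0,0,0],[0.04,-0.01,-0.61],0.6],[[0,0,0],[0,0,-0.61],0.6],[[0,0,0],[0,0,-0.61],0.6],[[0,0,0],[0,0,-0.61],0.6],[[0,0,0],[0,0,-0.61],0.6]]' | sed -n '2,5p'
python3 -m handwheel '[[[0,0,0],[0,0,0],0.6],[[0,0,0],[0,0,0],1],[[0,0,0],[0,0,0],1],[[0,0,0],[0,0,0],1],[[0,0,0],[0,0,0],1]]' | sed -n '2,6p'
python3 -m handwheel '[[[0,0,0],[0,0,0],1],[[0,0,0],[0,0,0],1]]' | sed -n '2,6p'
```

```text
tool_pos: [0.4645, -0.2303, 0.0427]
ee_rot: [-3.142, 0.001, 2.938]
wrist_force: [0.3, -0.0, 0.3]
width: 0.0375
tool_pos: [0.4643, -0.2316, 0.0439]
ee_rot: [3.142, 0.001, 2.936]
wrist_force: [-0.1, -0.3, 1.6]
width: 0.0138
finger_force: 30.0
tool_pos: [0.4643, -0.2316, 0.0439]
ee_rot: [3.141, 0.001, 2.935]
wrist_force: [0.5, 0.9, 1.7]
width: 0.0142
finger_force: 30.0
```

```bash
python3 -m handwheel '[[[0,0,0],[0,0,0.4],1],[[0,0,0],[0,0,0.8],1],[[0,0,0],[0,0,0.9],1],[[0,0,0],[0,0,0.9],1],[[0,0,0.075],[-0.02,0.6,0.1],1]]' | sed -n '2,6p'
python3 -m handwheel '[[[0,0,0.075],[-0.02,0.94,0],1],[[0,0,0.075],[-0.02,0.94,0],1],[[0,0,0],[-0.02,0.94,0],1],[[0,0,0],[-0.02,0.94,0],1],[[0,0,0],[-0.02,0.94,0],1]]' | sed -n '2,6p'
python3 -m handwheel '[[[0,0,0],[-0.02,0.94,0],1],[[0,0,0],[-0.02,0.94,0],1],[[0,0,0],[-0.02,0.94,0],1],[[0,0,0],[-0.02,0.6,0],1],[[0,0,0],[-0.03,0.2,0],1]]' | sed -n '2,6p'
python3 -m handwheel '[[[0,0,0],[0,0,0],1],[[0,0,0],[0,0,0],1],[[0,0,0],[0,0,0],1]]' | sed -n '1,6p'
python3 -c "
from h import *
im,d,P=look('w5',show=('grey',),near=np.array([451,350]),rad=80)
m=masks(im,P)['grey']&(P[...,2]>.05)
for c in comps(m,200): print(rect(P,c))"
```

```text
tool_pos: [0.4658, -0.2055, 0.2055]
ee_rot: [-3.135, 0.011, 3.052]
wrist_force: [-0.1, 0.6, -0.2]
width: 0.0141
finger_force: 30.0
tool_pos: [0.4576, 0.0348, 0.1983]
ee_rot: [-3.141, 0.0, -2.995]
wrist_force: [1.8, -0.8, -1.7]
width: 0.0138
finger_force: 30.0
tool_pos: [0.452, 0.2167, 0.1979]
ee_rot: [3.141, -0.001, -2.991]
wrist_force: [0.9, -0.9, -0.9]
width: 0.0136
finger_force: 30.0
time: 20.4
tool_pos: [0.4529, 0.2128, 0.1985]
ee_rot: [-3.141, -0.0, -2.996]
wrist_force: [0.2, -0.0, -0.9]
width: 0.0136
finger_force: 30.0
t 20.45 tcp [0.453  0.2128 0.1985] rot [-3.1412e+00  1.0000e-04 -2.9965e+00] w 0.0138 F [-0.1 -0.4  0.1]
grey [374, 202] [451.6 350.2] 9.9 [90.  64.3] 0.0564 3465
(array([451.6, 350.2]), 9.9, array([90. , 64.3]), 0.057, 1406)
(array([473.6,  83.6]), 12.8, array([45.3, 14.3]), 0.082, 824)
(array([451.5, 217.6]), 29.5, array([45.7, 34.3]), 0.194, 1851)
```

View pics/w5.png

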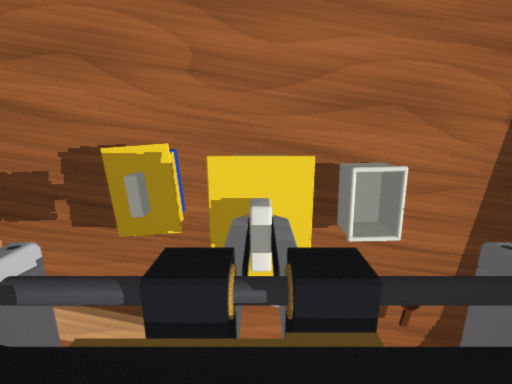

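```bash
python3 -m handwheel '[[[0,0,0.014],[0.38,0.69,0],1],[[0,0,0],[0.38,0.69,0],1],[[0,0,0],[0.38,0.69,0],1],[[0,0,0],[0.38,0.69,0],1],[[0,0,0],[0,0,0],1]]' | sed -n '2,3p'
python3 -m handwheel '[[[0,0,0],[0,0,0],1],[[0,0,0],[0,0,0],1],[[0,0,0],[0,0,0],1]]' | sed -n '1,6p'
python3 -c "
from h import *
im,d,P=look('w6',show=('grey',),near=np.array([451,350]),rad=80)
print(rect(P,(P[...,2]>.15)&(P[...,2]<.165)))
m=masks(im,P)['grey']&(P[...,2]>.05)&(P[...,2]<.065)
for c in comps(m,100): print(rect(P,c))"
```

```text
tool_pos: [0.5302, 0.3542, 0.196]
ee_rot: [3.141, -0.002, -2.971]
time: 21.25
tool_pos: [0.5286, 0.3509, 0.1994]
ee_rot: [3.141, 0.001, -2.974]
wrist_force: [-0.3, 0.2, 0.2]
width: 0.0139
finger_force: 30.0
t 21.3 tcp [0.5286 0.351  0.1995] rot [ 3.1413e+00  1.1000e-03 -2.9736e+00] w 0.0139 F [-0.5 -0.2 -1.2]
grey [271, 107] [449.3 349.9] 9.8 [83.6 63.8] 0.0568 1961
grey [260, 231] [527.2 355.8] 30.5 [45.9 34. ] 0.1947 1847
(array([479.1, 344.4]), -80.3, array([39.1,  0.2]), 0.1627, 55)
(array([473.3,  89.4]), 12.4, array([43.6,  3.2]), 0.0647, 146)
(array([448.1, 349.7]), 9.7, array([81. , 63.8]), 0.057, 1244)
```

View pics/w6.png

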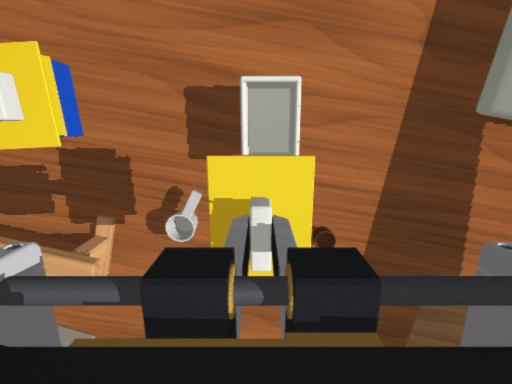

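```bash
python3 -m handwheel '[[[0,0,0],[-0.5,-0.01,0],1],[[0,0,0],[-0.53,0,0],1],[[0,0,0],[-0.5,0,0],1],[[0,0,0],[0,0,-0.2],1],[[0,0,0],[0,0,-0.5],1]]' | sed -n '2,3p'
python3 -m handwheel '[[[0,0,0],[0,0,-0.5],1],[[0,0,0],[0,0,-0.4],1],[[0,0,0],[0,0,-0.2],1],[[0,0,0],[0,0,0],1],[[0,0,0],[0,0,0],1]]' | sed -n '1,6p'
```

```text
tool_pos: [0.4535, 0.3522, 0.1668]
ee_rot: [3.139, 0.008, -2.972]
time: 22.3
tool_pos: [0.4528, 0.3517, 0.1092]
ee_rot: [3.141, 0.001, -2.973]
wrist_force: [-0.0, -0.7, 0.5]
width: 0.0139
finger_force: 30.0
```

```bash
python3 -m handwheel '[[[0,0,0],[-0.01,-0.02,-0.08],1],[[0,0,0],[0,0,-0.08],1],[[0,0,0],[0,0,0],1],[[0,0,0],[0,0,0],1]]' | sed -n '2,5p'
python3 -m handwheel '[[[0,0,0],[0,0,-0.04],1],[[0,0,0],[0,0,-0.04],1],[[0,0,0],[0,0,0],1]]' | sed -n '2,5p'
python3 -m handwheel '[[[0,0,0],[0,0,-0.04],1],[[0,0,0],[0,0,-0.02],1],[[0,0,0],[0,0,0],1]]' | sed -n '2,5p'
```

```text
tool_pos: [0.4517, 0.3508, 0.1006]
ee_rot: [3.141, 0.0, -2.972]
wrist_force: [-0.0, -0.2, -1.2]
width: 0.0133
tool_pos: [0.4516, 0.3509, 0.0978]
ee_rot: [3.141, 0.0, -2.972]
wrist_force: [-1.9, -0.8, 4.9]
width: 0.0137
tool_pos: [0.4525, 0.3508, 0.0961]
ee_rot: [3.141, 0.003, -2.972]
wrist_force: [-1.4, -1.6, 8.2]
width: 0.0137
```

```bash
python3 -m handwheel '[[[0,0,0],[0,0,-0.04],1],[[0,0,0],[0,0,-0.04],1],[[0,0,0],[0,0,0],1]]' | sed -n '2,5p'
python3 -m handwheel '[[[0,0,0],[0,0,-0.04],1],[[0,0,0],[0,0,-0.04],1],[[0,0,0],[0,0,0],1]]' | sed -n '2,5p'
python3 -m handwheel '[[[0,0,0],[0,0,-0.04],1],[[0,0,0],[0,0,0],1]]' | sed -n '2,5p'
```

```text
tool_pos: [0.4513, 0.3506, 0.0888]
ee_rot: [-3.142, -0.001, -2.972]
wrist_force: [0.1, 0.3, -2.2]
width: 0.0139
tool_pos: [0.4513, 0.3508, 0.087]
ee_rot: [3.141, -0.0, -2.972]
wrist_force: [-3.3, -2.3, 8.3]
width: 0.0139
tool_pos: [0.4513, 0.3508, 0.0869]
ee_rot: [3.141, 0.0, -2.972]
wrist_force: [-6.4, -4.3, 14.2]
width: 0.0141
```

Snapped at 0.0869 with a hard stop. Next I'll lift the white tub by its rib and turn it to run along the ledge.

```bash
python3 -m handwheel '[[[0,0,0],[0,0,0.3],1],[[0,0,0],[0,0,0.6],1],[[0,0,0],[0,0,0.8],1],[[0,0,0],[0,0,0.8],1],[[0,0,0],[0,0,0.6],1]]' | sed -n '2,6p'
python3 -m handwheel '[[[0,0,-0.089],[0.17,-0.29,0],1],[[0,0,-0.089],[0.17,-0.29,0],1],[[0,0,-0.089],[0.17,-0.29,0],1],[[0,0,-0.089],[0.17,-0.29,0],1],[[0,0,-0.089],[0.17,-0.29,0],1]]' | sed -n '2,6p'
python3 -m handwheel '[[[0,0,-0.089],[0.17,-0.29,0],1],[[0,0,-0.089],[0.17,-0.29,0],1],[[0,0,-0.089],[0.17,-0.29,0],1],[[0,0,-0.089],[0.17,-0.29,0],1],[[0,0,-0.089],[0.17,-0.29,0],1]]' | sed -n '2,6p'
python3 -m handwheel '[[[0,0,-0.089],[0.17,-0.29,0],1],[[0,0,-0.089],[0.17,-0.29,0],1],[[0,0,-0.089],[0.17,-0.29,0],1],[[0,0,0],[0,0,0],1],[[0,0,0],[0,0,0],1]]' | sed -n '2,6p'
python3 -m handwheel '[[[0,0,0],[0,0,0],1],[[0,0,0],[0,0,0],1]]' | sed -n '2,6p'
cat >> h.py <<'E'
def ledge(tag):
    im,d,P=look(tag,show=()); h=cv2.cvtColor(im,cv2.COLOR_RGB2HSV)
    for c in comps((P[...,2]>.074)&(P[...,2]<.088)&(P[...,0]>.5)&(P[...,0]<.75)&(abs(P[...,1])<.22),300):
        r=rect(P,c); print("ledge?",*r)
        p=P[c]; X,Y=p[:,0]*1000,p[:,1]*1000
        for y0 in range(-160,161,40):
            s=X[abs(Y-y0)<4]
            if len(s)>8: print("   y",y0,"x",s.min().round(1),s.max().round(1),"mid",((s.min()+s.max())/2).round(1))
E
python3 -c "
from h import *
ledge('w7')"
```

```text
tool_pos: [0.4522, 0.3512, 0.241]
ee_rot: [3.14, 0.003, -2.972]
wrist_force: [0.2, -0.4, -1.7]
width: 0.0138
finger_force: 30.0
tool_pos: [0.4945, 0.2778, 0.2378]
ee_rot: [-3.141, -0.0, 2.606]
wrist_force: [1.1, 0.5, -2.6]
width: 0.0136
finger_force: 30.0
tool_pos: [0.5371, 0.2052, 0.2378]
ee_rot: [-3.141, -0.0, 1.907]
wrist_force: [0.7, -0.3, -2.9]
width: 0.0134
finger_force: 30.0
tool_pos: [0.562, 0.1625, 0.2379]
ee_rot: [-3.14, -0.0, 1.496]
wrist_force: [-0.4, -0.0, -2.6]
width: 0.014
finger_force: 30.0
tool_pos: [0.5618, 0.1631, 0.2385]
ee_rot: [-3.142, -0.0, 1.496]
wrist_force: [-0.1, -0.1, -1.2]
width: 0.0138
finger_force: 30.0
t 26.35 tcp [0.5618 0.163  0.2385] rot [ 3.1415e+00 -2.0000e-04  1.4955e+00] w 0.0139 F [ 0.1  0.6 -0.9]
ledge? [657.4 128.7] 85.5 [101.7  44.2] 0.0813 2917
   y 80 x 631.6 675.2 mid 653.4
   y 120 x 634.4 678.7 mid 656.5
   y 160 x 637.7 681.9 mid 659.8
```

View pics/w7.png

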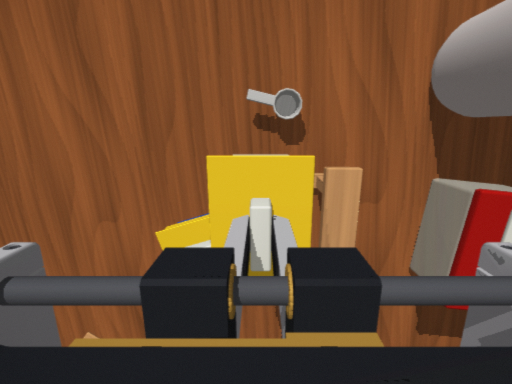

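The ledge is on the right at (340,200), and the tub and lid are held straight in the centre. I'll move over the board and measure it on the image's centre column.

```bash
python3 -m handwheel '[[[0,0,-0.003],[0.6,-0.62,0],1],[[0,0,0],[0.6,-0.62,0],1],[[0,0,0],[0.59,-0.62,0],1],[[0,0,0],[0,0,0],1],[[0,0,0],[0,0,0],1]]' | sed -n '2,3p'
python3 -m handwheel '[[[0,0,0],[0,0,0],1],[[0,0,0],[0,0,0],1]]' | sed -n '2,6p'
python3 -c "
from h import *
ledge('w8')
P=np.load('last.npz')['P']
for c in comps((P[...,2]>.15+.053)&(P[...,2]<.15+.066)&(abs(P[...,1]-.07)<.1),200): print('lid',rect(P,c))
im,d,P=snap('top')
m=masks(im,P)
for k in('yellow','blue','high'):
    for c in comps(m[k]): print(k,*rect(P,c))
"
```

```text
tool_pos: [0.6517, 0.069, 0.2377]
ee_rot: [-3.14, -0.001, 1.488]
tool_pos: [0.651, 0.0706, 0.2391]
ee_rot: [3.141, -0.0, 1.491]
wrist_force: [0.6, -0.2, -2.7]
width: 0.0141
finger_force: 30.0
t 27.1 tcp [0.651  0.0706 0.2392] rot [ 3.1407e+00 -3.0000e-04  1.4908e+00] w 0.014 F [ 0.2 -0.4 -2.5]
ledge? [658.8 144.3] 85.4 [69.5 44. ] 0.0814 2467
   y 120 x 635.3 678.6 mid 657.0
   y 160 x 637.9 682.2 mid 660.1
ledge? [ 637.5 -117.9] 85.4 [52.4 43.3] 0.0812 1019
   y -120 x 615.6 658.7 mid 637.1
lid (array([652. ,  89.1]), -4.4, array([74.2, 67.6]), 0.2126, 7255)
yellow [479.8  50. ] 5.1 [104.4  19.5] 0.0613 147
yellow [ 454.1 -346.2] 11.9 [104.   75.4] 0.0182 613
blue [ 485.4 -680.6] -1.4 [63.6 38.7] 0.0705 215
high [ 797.4 -294.5] -89.5 [28.1  5. ] 0.0895 20
high [796.1 289.4] 85.7 [38.7  5. ] 0.0874 27
high [790.7  22.2] 79.9 [52.9  4.6] 0.0845 25
high [718.7 658.8] -0.9 [121.7  80.1] 0.0893 296
high [659.4 165.2] -7.2 [45.  26.4] 0.0821 85
high [638.7 -68.3] 85.1 [223.5  44.6] 0.0817 931
```

```bash
python3 -m handwheel '[[[0,0,0],[0.026,0,-0.3],1],[[0,0,0],[0,0,-0.4],1],[[0,0,0],[0,0,-0.4],1],[[0,0,0],[0,0,-0.14],1],[[0,0,0],[0,0,0],1]]' | sed -n '2,5p'
python3 -m handwheel '[[[0,0,0],[0,0,-0.06],1],[[0,0,0],[0,0,0],1],[[0,0,0],[0,0,0],1]]' | sed -n '2,5p'
python3 -m handwheel '[[[0,0,0],[0,0,-0.04],1],[[0,0,0],[0,0,-0.04],1],[[0,0,0],[0,0,0],1]]' | sed -n '2,5p'
```

```text
tool_pos: [0.6517, 0.0694, 0.1739]
ee_rot: [-3.137, 0.0, 1.489]
wrist_force: [0.8, -0.3, -2.3]
width: 0.0139
tool_pos: [0.6534, 0.0692, 0.1747]
ee_rot: [3.14, -0.0, 1.489]
wrist_force: [-0.9, -0.0, -1.9]
width: 0.0139
tool_pos: [0.6528, 0.0691, 0.1691]
ee_rot: [-3.141, 0.0, 1.489]
wrist_force: [-0.1, -0.5, -1.6]
width: 0.0136
```

```bash
python3 -m handwheel '[[[0,0,0],[-0.01,0,-0.02],1],[[0,0,0],[0,0,-0.02],1],[[0,0,0],[0,0,0],1],[[0,0,0],[0,0,0],1]]' | sed -n '2,5p'
python3 -m handwheel '[[[0,0,0],[0,0,-0.02],1],[[0,0,0],[0,0,0],1],[[0,0,0],[0,0,0],1]]' | sed -n '2,5p'
```

```text
tool_pos: [0.6524, 0.0692, 0.1675]
ee_rot: [3.142, 0.0, 1.489]
wrist_force: [-0.6, -0.1, -1.7]
width: 0.0138
tool_pos: [0.6526, 0.0693, 0.1671]
ee_rot: [3.141, -0.0, 1.489]
wrist_force: [-0.3, -0.0, 0.3]
width: 0.0137
```

```bash
python3 -m handwheel '[[[0,0,0],[0,0,0],0.8],[[0,0,0],[0,0,0],0.5],[[0,0,0],[0,0,0],0.5],[[0,0,0],[0,0,0],0.5],[[0,0,0],[0,0,0.2],0.5]]' | sed -n '2,5p'
python3 -m handwheel '[[[0,0,0],[0,0,0.4],0.5],[[0,0,0],[0,0,0.5],0.5],[[0,0,0],[0,0,0.5],0.5],[[0,0,-0.09],[-0.4,0.026,0],0.5],[[0,0,-0.09],[-0.4,0.026,0],0.5]]' | sed -n '2,5p'
python3 -m handwheel '[[[0,0,-0.09],[-0.4,0.026,0],0.5],[[0,0,-0.09],[-0.4,0.026,0],0.5],[[0,0,-0.09],[-0.4,0.026,0],0.5],[[0,0,-0.09],[-0.4,0.026,0],0.5],[[0,0,-0.09],[-0.4,0.026,0],0.5]]' | sed -n '2,5p'
python3 -m handwheel '[[[0,0,-0.09],[-0.4,0.026,0],0.5],[[0,0,-0.09],[-0.4,0.026,0],0.5],[[0,0,0],[0,0,0],0.5],[[0,0,0],[0,0,0],0.5],[[0,0,0],[0,0,0],0.5]]' | sed -n '2,5p'
python3 -c "
from h import *
lid([474,81],'l9',50)
P=np.load('last.npz')['P']
m=(P[...,0]>.6)&(P[...,0]<.7)&(abs(P[...,1]-.07)<.06)
for a,b in((.13,.148),(.152,.165)):
    for c in comps(m&(P[...,2]>a)&(P[...,2]<b),100): print('white',rect(P,c))
"
```

```text
tool_pos: [0.6515, 0.0692, 0.1749]
ee_rot: [-3.138, 0.0, 1.489]
wrist_force: [-0.5, 0.3, -0.8]
width: 0.0456
tool_pos: [0.6129, 0.0718, 0.2487]
ee_rot: [3.138, -0.001, 1.2]
wrist_force: [-0.9, -1.0, 0.3]
width: 0.0471
tool_pos: [0.5118, 0.0784, 0.2476]
ee_rot: [3.141, -0.001, 0.493]
wrist_force: [-0.1, -0.5, -0.1]
width: 0.0471
tool_pos: [0.4732, 0.0809, 0.2468]
ee_rot: [3.141, -0.001, 0.218]
wrist_force: [-0.3, 0.3, 0.6]
width: 0.0473
t 31.0 tcp [0.4732 0.0808 0.2466] rot [ 3.1414e+00 -3.0000e-04  2.1760e-01] w 0.0469 F [ 0.4 -0.5  0.9]
lid plate [474.3  82.2] 12.7 [102.4  73.7] 0.0604 3934
  rib? [473.5  81.9] 12.7 [98.9 73.9] 0.0801 3852
white (array([642.4,  70.2]), 85.5, array([104. ,  55.7]), 0.1405, 5836)
white (array([644.8,  63.7]), -83.3, array([34.7,  6.9]), 0.1619, 361)
```

View pics/l9.png

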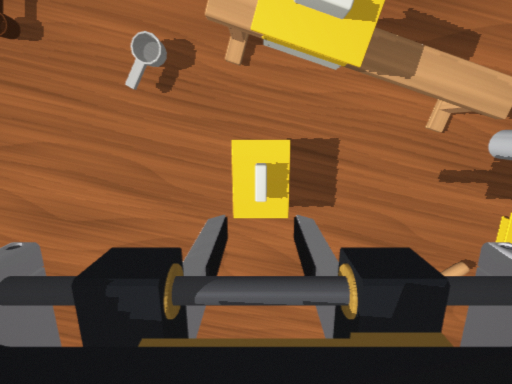

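The white tub stands on the ledge (top of image), and the blue tub's lid is centred between the fingers at (260,182).

```bash
python3 -m handwheel '[[[0,0,0],[0.01,0.01,-0.64],0.6],[[0,0,0],[0,0,-0.64],0.6],[[0,0,0],[0,0,-0.64],0.6],[[0,0,0],[0,0,-0.64],0.6],[[0,0,0],[0,0,-0.63],0.6]]' | sed -n '2,5p'
python3 -m handwheel '[[[0,0,0],[0,0,0],0.6],[[0,0,0],[0,0,0],1],[[0,0,0],[0,0,0],1],[[0,0,0],[0,0,0],1],[[0,0,0],[0,0,0],1]]' | sed -n '2,6p'
python3 -m handwheel '[[[0,0,0],[0,0,0],1],[[0,0,0],[0,0,0],1]]' | sed -n '2,6p'
```

```text
tool_pos: [0.4734, 0.0813, 0.0854]
ee_rot: [3.142, 0.0, 0.217]
wrist_force: [0.9, 0.1, 0.7]
width: 0.0375
tool_pos: [0.4731, 0.0813, 0.087]
ee_rot: [3.141, -0.0, 0.217]
wrist_force: [0.8, -0.9, -0.4]
width: 0.0139
finger_force: 30.0
tool_pos: [0.4731, 0.0813, 0.087]
ee_rot: [3.141, -0.0, 0.216]
wrist_force: [0.0, 0.2, -0.5]
width: 0.0138
finger_force: 30.0
```

```bash
python3 -m handwheel '[[[0,0,0],[0,0,0.4],1],[[0,0,0],[0,0,0.8],1],[[0,0,0],[0,0,0.9],1],[[0,0,0],[0,0,0.9],1],[[0,0,0],[0,0,0.2],1]]' | sed -n '2,6p'
python3 -m handwheel '[[[0,0,0.09],[0.1,-0.6,0],1],[[0,0,0.09],[0.1,-0.6,0],1],[[0,0,0.09],[0.1,-0.6,0],1],[[0,0,0.09],[0.1,-0.6,0],1],[[0,0,0.09],[0.1,-0.62,0],1]]' | sed -n '2,6p'
python3 -m handwheel '[[[0,0,0.09],[0.5,0,0],1],[[0,0,0.09],[0.6,0,0],1],[[0,0,0.09],[0.6,0,0],1],[[0,0,0.09],[0.6,0,0],1],[[0,0,0],[0.54,0,0],1]]' | sed -n '2,6p'
python3 -m handwheel '[[[0,0,0],[0,0,0],1],[[0,0,0],[0,0,0],1],[[0,0,0],[0,0,0],1],[[0,0,0],[0,0,0],1]]' | sed -n '2,6p'
python3 -c "
from h import *
im,d,P=look('w10',show=())
m=(P[...,0]>.55)&(P[...,0]<.75)
for n,a,b,y0 in(('wplate',.13,.147,.07),('wrib',.155,.166,.07),('held',.195,.218,-.07),('board',.074,.088,0)):
    for c in comps(m&(P[...,2]>a)&(P[...,2]<b)&(abs(P[...,1]-y0)<(.1 if y0 else .3)),80): print(n,rect(P,c))
"
```

```text
tool_pos: [0.475, 0.0817, 0.253]
ee_rot: [3.14, -0.01, 0.217]
wrist_force: [0.9, 0.1, -1.9]
width: 0.0139
finger_force: 30.0
tool_pos: [0.4972, -0.0703, 0.2448]
ee_rot: [-3.138, 0.001, 0.93]
wrist_force: [0.1, 0.8, -2.2]
width: 0.0139
finger_force: 30.0
tool_pos: [0.6405, -0.0694, 0.244]
ee_rot: [-3.137, -0.001, 1.491]
wrist_force: [0.3, -0.5, -2.6]
width: 0.0139
finger_force: 30.0
tool_pos: [0.6391, -0.0695, 0.2471]
ee_rot: [-3.141, 0.0, 1.489]
wrist_force: [1.1, 0.0, -2.0]
width: 0.0134
finger_force: 30.0
t 34.15 tcp [ 0.6392 -0.0695  0.2475] rot [3.1412e+00 1.0000e-04 1.4887e+00] w 0.0136 F [-0.2  0.2 -1.9]
wplate (array([651.4,  61.9]), 85.4, array([89. , 74.3]), 0.1405, 7861)
wrib (array([652.2,  69.1]), 85.0, array([45.9, 13.6]), 0.1624, 1068)
board (array([646.5,  -2.7]), 85.3, array([45.6, 44. ]), 0.0814, 1544)
```

View pics/w10.png

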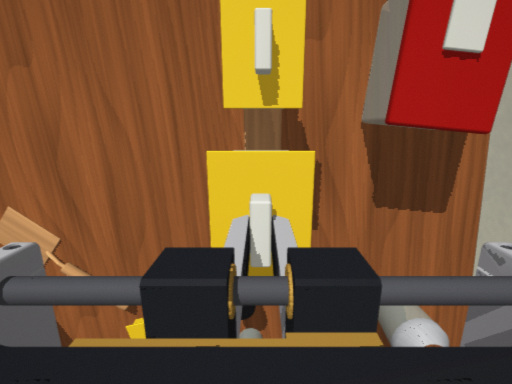

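The white tub's rib (263,42) lines up with the board to within 1 mm, and the blue tub is held over the free half. I'll shift it 2 mm and lower it.

```bash
python3 -m handwheel '[[[0,0,0],[0.038,0,-0.3],1],[[0,0,0],[0,0,-0.5],1],[[0,0,0],[0,0,-0.4],1],[[0,0,0],[0,0,-0.2],1],[[0,0,0],[0,0,0],1]]' | sed -n '2,5p'
python3 -m handwheel '[[[0,0,0],[0,0,-0.04],1],[[0,0,0],[0,0,0],1],[[0,0,0],[0,0,0],1]]' | sed -n '2,5p'
```

```text
tool_pos: [0.6404, -0.0693, 0.1742]
ee_rot: [-3.137, -0.001, 1.489]
wrist_force: [-0.3, -0.5, -2.5]
width: 0.0138
tool_pos: [0.6425, -0.0697, 0.1764]
ee_rot: [3.139, 0.0, 1.489]
wrist_force: [0.4, 0.1, -1.8]
width: 0.0139
```

```bash
python3 -m handwheel '[[[0,0,0],[0,0,-0.06],1],[[0,0,0],[0,0,-0.04],1],[[0,0,0],[0,0,0],1],[[0,0,0],[0,0,0],1]]' | sed -n '2,5p'
python3 -m handwheel '[[[0,0,0],[0,0,-0.02],1],[[0,0,0],[0,0,0],1],[[0,0,0],[0,0,0],1]]' | sed -n '2,5p'
```

```text
tool_pos: [0.6417, -0.0695, 0.1698]
ee_rot: [-3.141, -0.0, 1.489]
wrist_force: [1.0, -0.4, -2.2]
width: 0.014
tool_pos: [0.6418, -0.0696, 0.169]
ee_rot: [3.142, 0.0, 1.489]
wrist_force: [-0.3, -0.2, -2.4]
width: 0.0137
```

```bash
python3 -m handwheel '[[[0,0,0],[-0.01,0,-0.02],1],[[0,0,0],[0,0,0],1],[[0,0,0],[0,0,0],1]]' | sed -n '2,5p'
python3 -m handwheel '[[[0,0,0],[0,0,-0.02],1],[[0,0,0],[0,0,0],1],[[0,0,0],[0,0,0],1]]' | sed -n '2,5p'
```

```text
tool_pos: [0.6413, -0.0696, 0.168]
ee_rot: [3.142, 0.0, 1.489]
wrist_force: [0.5, 0.2, -1.8]
width: 0.0136
tool_pos: [0.6414, -0.0696, 0.1671]
ee_rot: [3.141, 0.0, 1.489]
wrist_force: [-0.5, -0.0, -2.0]
width: 0.0138
```

```bash
python3 -m handwheel '[[[0,0,0],[0,0,-0.02],1],[[0,0,0],[0,0,0],1],[[0,0,0],[0,0,0],1]]' | sed -n '2,5p'
```

```text
tool_pos: [0.6416, -0.0696, 0.167]
ee_rot: [3.14, 0.0, 1.489]
wrist_force: [-1.0, 0.3, 2.7]
width: 0.0137
```

```bash
python3 -m handwheel '[[[0,0,0],[0,0,0],0.8],[[0,0,0],[0,0,0],0.5],[[0,0,0],[0,0,0],0.5],[[0,0,0],[0,0,0],0.5],[[0,0,0],[0,0,0.2],0.5]]' | sed -n '2,5p'
python3 -m handwheel '[[[0,0,0],[0,0,0.4],0.5],[[0,0,0],[0,0,0.6],0.5],[[0,0,0],[0,0,0.6],0.5],[[0,0,0],[-0.8,-0.4,0],0.5],[[0,0,0],[-0.8,-0.4,0],0.5]]' | sed -n '2,5p'
python3 -m handwheel '[[[0,0,0],[-0.8,-0.7,0],0.5],[[0,0,0],[0,-0.8,0],0.5],[[0,0,0],[0,0,0],0.5],[[0,0,0],[0,0,0],0.5],[[0,0,0],[0,0,0],0.5]]' | sed -n '2,5p'
python3 -c "
from h import *
im,d,P=look('w11',show=())
def rep(P,nm):
  m=(P[...,0]>.55)&(P[...,0]<.75)
  for n,a,b,y0 in(('wplate',.13,.15,.07),('wrib',.154,.166,.07),('bplate',.13,.15,-.07),('brib',.154,.166,-.07),('board',.074,.088,0)):
    for c in comps(m&(P[...,2]>a)&(P[...,2]<b)&(abs(P[...,1]-y0)<(.07 if y0 else .3)),15 if nm=='top' else 80): print(nm,n,rect(P,c))
rep(P,'wrist')
im2,_,P2=snap('top'); rep(P2,'top')
im3,_,_=snap('scene')
save('fin',np.hstack([cv2.resize(im2[110:260,100:400],(400,200)),cv2.resize(im3[120:320,100:400],(400,200*400//300))[:200]]))
save('fin',np.vstack([cv2.resize(im2[120:250,100:420],(640,260)),cv2.resize(im3[130:330,100:400],(480,320))[:, :].repeat(1,0) if 0 else cv2.copyMakeBorder(cv2.resize(im3[130:330,100:400],(480,320)),0,0,0,160,cv2.BORDER_CONSTANT)]))
"
```

```text
tool_pos: [0.6404, -0.0694, 0.1742]
ee_rot: [-3.138, -0.0, 1.489]
wrist_force: [-0.1, -0.4, 0.2]
width: 0.0455
tool_pos: [0.5618, -0.1099, 0.2579]
ee_rot: [3.138, 0.001, 1.491]
wrist_force: [-0.4, -0.1, 0.4]
width: 0.0468
tool_pos: [0.5242, -0.1819, 0.2566]
ee_rot: [3.141, -0.0, 1.49]
wrist_force: [0.9, 0.3, -0.3]
width: 0.047
t 38.1 tcp [ 0.5243 -0.1816  0.2565] rot [ 3.1408e+00 -2.0000e-04  1.4902e+00] w 0.0472 F [ 0.4 -0.5  0.3]
wrist bplate (array([641.4, -66.1]), 85.4, array([103.4,  74.7]), 0.1405, 8491)
wrist brib (array([641.1, -66.5]), 85.9, array([45.7, 14.4]), 0.1622, 1084)
wrist board (array([646.5,   3.2]), -5.5, array([44.5, 19.8]), 0.0814, 234)
wrist board (array([ 632.9, -141.2]), 85.5, array([75.8, 49.3]), 0.0813, 1883)
top wplate (array([651.1,  69.3]), 86.5, array([103.7,  75.6]), 0.1407, 736)
top wrib (array([650.2,  68.8]), 85.3, array([45.5, 14.5]), 0.1626, 81)
top bplate (array([639.7, -66.9]), 85.9, array([103.7,  75.1]), 0.1408, 746)
top brib (array([640. , -66.7]), 88.4, array([41.7, 13.3]), 0.1617, 71)
top board (array([657.9, 154.3]), 87.7, array([48.7, 46.3]), 0.0815, 200)
top board (array([644.7,   5.4]), -1.5, array([43.6, 32. ]), 0.0818, 139)
top board (array([ 632.7, -146.7]), 85.0, array([50.7, 44. ]), 0.0818, 186)
```

View pics/fin.png

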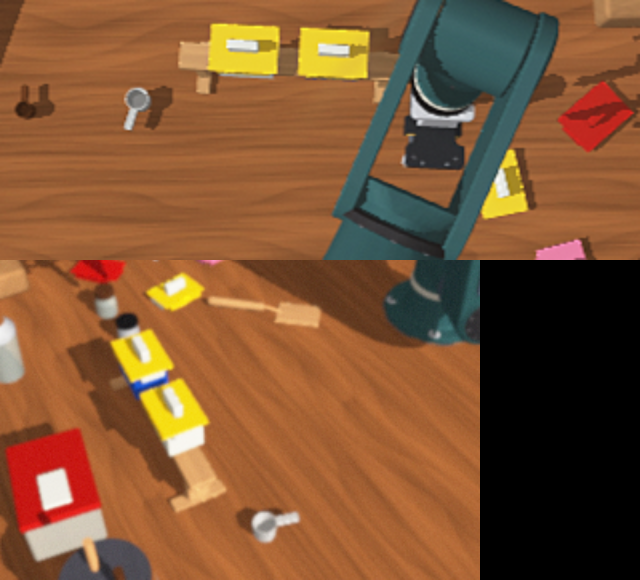

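Both closed tubs stand level on the board: in the upper picture the white tub is at (243,48) and the blue at (333,52). Both are within 1 mm of the centreline, and the spare lid is still on the counter at (505,185).

```bash
python3 -c "
from bench import robot
print(robot.close_job())"
```

```text
the job is handed in; nothing more can be done
None
```

The job is handed in: the scoop is in the blue tub, the blue and white tubs (no grey one was there) have their lids snapped home, and both stand upright on the ledge, within about 1 mm of centre across the board and clear of its ends.

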